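Unclamp the finished seal die and shut it in its case

TASK

The brass seal die in the bench vise is finished: slide the vise's jaw (the one with the red tab) fully open and leave it open, then lift the die out, set it down gently, upright and not dropped, on the cork pad in the free compartment of the black case, and let go. Then press the case's clear lid down until its catch holds it shut. Leave the steel die in the other compartment and everything else on the bench undisturbed.

Things in the scene. Friction and masses are not known exactly. Their poses are not given: they have to be found in the camera images.
- vise: blue low vise fixed to the bench; origin on the bench, under the middle of the clamping place; bed 180 x 80 mm, x from -120 to +60 mm, bed top 30 mm above the bench. Own x runs from the moving jaw (-x side, robot's side) to the fixed steel jaw (+x side, face at x = +22.5 mm, 27.5 mm thick, 70 mm wide, top 54 mm above the bench)
- jaw (a joint): travel of the moving steel jaw in m: 0 clamped, 0.04 fully open at its stop; it slides along the vise's own -x, with about 4 N of friction, and stays where it is left. Its face is at vise x = -22.5 mm when clamped, with a 7 mm lip over the die's foot (lip underside 40 mm, top 52.5 mm above the bench) that keeps the die from being lifted; jaw block 30 mm long, 60 mm wide
- jaw_tab (a point): centre of the top of the red tab on the moving jaw (82.5 mm above the bench); the tab is upright, 12 mm along vise x, 24 mm along vise y, 30 mm tall above the jaw; axes as the vise
- die: the finished seal die, brass with a red band, about 180 g; origin at the centre of its underside. Foot 44 (own x) x 30 (own y) x 8 mm; above it a block 24 (own x) x 30 (own y) mm up to 38 mm. It stands on the vise's bed, its own x along the vise's x, off centre along vise y by up to 8 mm
- case: black open case fixed to the bench, 116 (own x) x 136 (own y) x 56 mm tall, 5 mm walls and floor; origin at the centre of its underside, own z up. A wall along own x splits it into two compartments 106 x 60.5 mm, centred at own y = +32.75 and -32.75 mm; one holds the cork pad, the other the steel die
- pad: brown cork pad, 100 x 56 x 4 mm, lying fixed on the floor of the free compartment; origin at the centre of its underside (5 mm above the bench), its axes as the case's
- lid (a joint): angle of the clear lid in rad: 0 shut, about 1.57 upright, 2.0 its stop leaning away; hinged on the case's far (+x) edge, it swings to the case's -x as it shuts. A light spring lifts it unless its catch on the front wall has snapped (about 8 N at the front edge); stiff hinge, stays where left when open
- lid_edge (a point): point to press: top (outer) face of the lid at the middle of its orange free edge, 110 mm from the hinge; lid 116 mm from hinge to edge, 136 mm wide, 6 mm thick, its outer face 63 mm above the bench when shut; a small orange tongue hangs 18 mm below its edge
- lid_hinge (a point): middle of the lid's hinge axis, 58 mm behind the case's centre and 60 mm above the bench; its axis is the case's y
- sister: steel die with a blue band, of the same shape as the brass one, standing in the case's other compartment; leave alone
- bottle: amber bottle, 36 mm across, 120 mm tall, between vise and case; leave alone
- jar: white jar, 60 mm across, 65 mm tall; leave alone
- brush: brush lying behind the bottle; leave alone
- screwdriver: screwdriver lying at the back, 170 mm long; leave alone
- weight: brass weight, 44 mm across, 58 mm tall; leave alone
- tin: aluminium tin, 44 mm across, 45 mm tall; leave alone
- mug: white mug, 76 mm across, 85 mm tall; leave alone
Mind the look-alikes: they are no part of the job. Several things look just like the vise: the one meant starts nearest to the robot's base. Of the things that look like the case, the larger one is meant.

How it is judged (in metres and radians):
On the way, in this order (a step that is already met when the one before it is completed fails the run):
1. the vise jaw is slid fully open (within 5 mm of its stop), the die still standing in the vise (value of joint jaw above 0.035 m and z of die in the frame of vise below 0.036 m and angle between die's own z axis and vertical below 0.12 rad), for 0.1 s.
2. the die is lifted clear of the vise, its foot more than 60 mm above the bench (height (world z) of die above 0.06 m), for 0.1 s.
3. the die stands upright on the cork pad, released, while the lid is still open (horizontal distance between die and pad below 0.034 m and z of die in the frame of case between 0.005 and 0.013 m and angle between die's own z axis and vertical below 0.12 rad and contact force between the fingers and die below 0.1 N and value of joint lid above 0.5 rad), for 0.2 s.
4. the lid is shut (value of joint lid below 0.03 rad), for 0.1 s.
At the end, for the whole second after the job is handed in: The die is released, at rest and upright (within 0.12 rad) on the cork pad, within 34 mm of the pad's centre; the lid is held shut by its catch (under 0.03 rad); the vise jaw is left fully open (over 35 mm) (horizontal distance between die and pad below 0.034 m and z of die in the frame of case between 0.005 and 0.013 m and angle between die's own z axis and vertical below 0.12 rad and contact force between the fingers and die below 0.1 N and linear speed of die below 0.02 m/s and value of joint lid below 0.03 rad and value of joint jaw above 0.035 m); the robot touches nothing.
It fails at once if the die is lifted while the jaw is not yet open (under 15 mm) (value of joint jaw below 0.015 m and z of die in the frame of vise above 0.045 m and horizontal distance between die and vise below 0.06 m).
It fails at once if the die is dropped: falling faster than 0.5 m/s out of the fingers (linear speed of die above 0.5 m/s and contact force between the fingers and die below 0.05 N).
It fails at once if the steel die is moved more than 15 mm or tipped (distance of sister from where it was at the start of the episode above 0.015 m or angle between sister's own z axis and vertical above 0.3 rad).
It fails at once if a bystander (bottle, jar, mug, weight, tin, brush, screwdriver) is moved more than 30 mm (distance of any of bottle, jar, brush, screwdriver, weight, tin, mug from where it was at the start of the episode above 0.03 m).
It fails at once if the bottle, jar, mug, weight or tin is tipped over (angle between any of bottle, jar, weight, tin, mug's own z axis and vertical above 0.4 rad).
It also fails if it takes over 67 s, if anything falls off the work surface, if the arm or the gripper's body presses on something with over 40 N, if the wrist force passes 120 N, or if a joint passes its speed limit or range.

ROBOT

A 6-joint arm with a two-finger parallel gripper is mounted at the origin on the work surface. World frame = base frame: x ahead of the robot, y to its left, z up, the work surface at z = 0. Lengths are in m, angles in degrees, forces in N, time in s.
With the tool pointing down it reaches from about 0.4 to 0.825 m from the base axis. Payload 7 kg.
Tool frame: the origin (TCP) lies on the centre line of the jaws, within the pads' length; the fingertips stand 19 mm ahead of it and the grasp point (between the pads) is the TCP; z points along the fingers, y is the line along which they close (so a half turn about z gives the same grasp; the last joint's range is limited). The gripper opens to 88 mm and grips with 3 to 60 N. Pads are 19 mm wide; open, the fingers measure 130 mm over their backs; the gripper's body (78 mm by 193 mm) begins 47 mm behind the grasp point.
Start: joints at [90.476, 20.546, 0.682, 0, -70.136, -16.507], TCP at [0.186, 0.649, 0.246] pointing down, gripper open.
Joint ranges: [-176.03, 176.03], [-82.01, 121.73], [-58.28, 71.71], [-173.87, 95.51], [-174.79, -0.11], [-173.66, 173.66]. Speed limits (degrees/s): [136.94, 136.94, 172.46, 180, 180, 180].

INTERFACE

Orientations are given as [roll, pitch, yaw] about the fixed x, y, z axes, in that order (R = Rz(yaw) Ry(pitch) Rx(roll)).
In Python, from plant import ctrl gives the robot as it stands.
- The arm moves only by the tool move_arm, never from a script. Its argument "motion" is a list of rows, each a list of 3 entries, a list of its own where there are three numbers: the shift along the tool's x, y, z in mm, then the turn, a rotation vector about the tool's x, y, z in degrees, then the closure, from 0 (fully open) to 1 (shut). A call has 1 to 10 rows; each row is the pose to reach, as a shift and turn from the pose commanded when the call began, along the tool's axes at that moment; what a row does not reach only later rows make up. A row lasts 1/12 s, in which the tool goes at most 41.7 mm and 7.16 degrees, less where a joint would pass 70% of its speed; a pose out of reach is approached as far as the arm can. A call with a gripper value outside its range is refused whole. The fingers move at their own pace and stop on an object; the grip force is fixed at half the most. Time passes only in rows, so rows that repeat a pose let the fingers close. It gives the time, the measured TCP pose, the force, the opening and the grip force at its end, in the units of the state.
- ctrl.get_obs(): the state, without advancing time (a new reading comes with each control period).
- ctrl.snapshot(name): name is "scene" or "top" or "wrist"; returns a dict with "color" (480x640x3 uint8, blue, green, red), "camera_matrix" (3x3 intrinsics, pixels), "k1" (the pictures are not rectified: a ray, as slopes to the right and down, at radius r is drawn at 1 + k1 r^2 times it, then the intrinsics apply), "cam_to_world" (4x4, takes a point from camera to world coordinates). Camera axes: x right, y up, looking along -z (the intrinsics and any distortion apply to the point x, -y, -z); pixel columns grow to the right and rows downward; lengths in m; the calibration is good to about 2 mm. A picture is of the moment at which its call begins. There is no depth.
- ctrl.close_job(): hands the job in; it is judged then, once.
The state is a dict: "clock": time; "joint_pos": joint angles; "qvel": joint speeds; "tau": joint torques, N m; "tool_pos": TCP position; "orientation": TCP orientation; "force": force on the tool from outside, world axes, zero at the start; "moment": the same for the moment, N m; "opening": finger opening in m; "gripper_force": force on a finger pad.
Only numpy, scipy, OpenCV 4.12 (cv2) and the standard library are available. Lean on these libraries where they do the work, as an engineer would, in place of code of your own. Each camera call takes 0.05 s, during which the arm holds its last target. There are 200 camera calls.

## Working session

There is one attempt and no reset: what is moved stays moved. The work goes in short steps, Python scripts to look and compute and a tool call to move; the robot and the scene stay as the last step left them, time stands still between calls to the robot, and variables do not carry over. Pictures are saved under pics/ and viewed, at most 10 in all, crops included, and the job is handed in when it is done.

Besides the shell and the picture viewer there is one more tool, called after "Emit:" as name(argument=value, ...), one argument or row to a line, values as JSON. move_arm: Moves the arm, as the interface text tells. Its arguments: {"type":"object","properties":{"motion":{"type":"array"}},"required":["motion"]}

```bash
ls; mkdir -p pics; python3 - <<'E'
from plant import ctrl
import cv2
o=ctrl.get_obs(); print({k:o[k] for k in('clock','tool_pos','orientation','opening')})
for n in('scene','top'):
    s=ctrl.snapshot(n); cv2.imwrite(f'pics/{n}0.png',s['color']); print(n,s['camera_matrix'],s['k1'],s['cam_to_world'])
E
```

```text
pics
{'clock': 0.0, 'tool_pos': array([0.18630155, 0.64830088, 0.24461752]), 'orientation': array([ 1.79903255e+02, -8.95932809e-03, -1.60363018e+01]), 'opening': 0.08765254754607388}
scene [[488.26248482   0.         318.13509824]
 [  0.         488.26248482 235.41222672]
 [  0.           0.           1.        ]] -0.05048843209436287 [[-0.8746686  -0.36458628  0.31942398  0.91049106]
 [ 0.48466786 -0.66760866  0.56515107  0.60193142]
 [ 0.00720389  0.64913444  0.76063959  0.90380192]
 [ 0.          0.          0.          1.        ]]
top [[491.36447757   0.         317.23220789]
 [  0.         491.36447757 242.02372893]
 [  0.           0.           1.        ]] -0.049648909214708194 [[ 0.02025514  0.99204711 -0.12422666  0.43357251]
 [-0.99971011  0.02171414  0.01040182 -0.00630665]
 [ 0.01301657  0.12397996  0.99219934  1.15027873]
 [ 0.          0.          0.          1.        ]]
```

View pics/scene0.png

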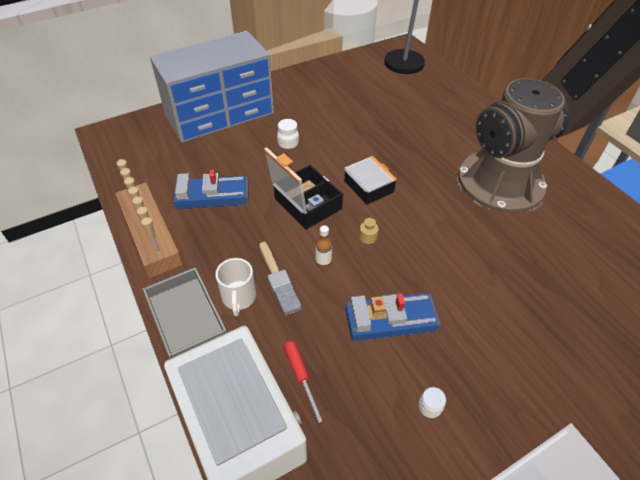

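View pics/top0.png

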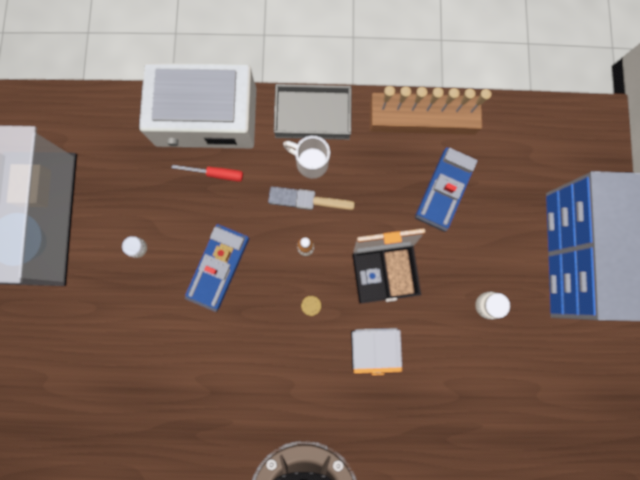

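The meant vise, holding the die, is at about (217,267) in the top view. The larger case is at (386,273), with the cork compartment on the right, the steel die on the left and the lid open toward the top. I'll look closer next.

```bash
python3 - <<'E'
from plant import ctrl
import cv2,numpy as np
t=cv2.imread('pics/top0.png'); s=cv2.imread('pics/scene0.png'); w=ctrl.snapshot('wrist')
print(w['camera_matrix'],w['k1'],w['cam_to_world'])
cv2.imwrite('pics/w0.png',w['color'])
C=lambda im,x,y:cv2.resize(im[y:y+75,x:x+100],(400,300),interpolation=cv2.INTER_CUBIC)
out=np.vstack([np.hstack([C(t,170,222),C(t,338,228)]),np.hstack([C(s,343,280),cv2.resize(w['color'],(400,300))])])
# second scene crop replaces nothing; stored separately
cv2.imwrite('pics/c1.png',out)
E
```

```text
[[393.501878     0.         324.18330128]
 [  0.         393.501878   244.44324414]
 [  0.           0.           1.        ]] -0.044796638485527146 [[-0.27647134  0.91960894  0.27907526  0.26309175]
 [-0.96102078 -0.26504944 -0.07866289  0.62644771]
 [ 0.00162964 -0.28994516  0.95704187  0.38465077]
 [ 0.          0.          0.          1.        ]]
```

View pics/c1.png

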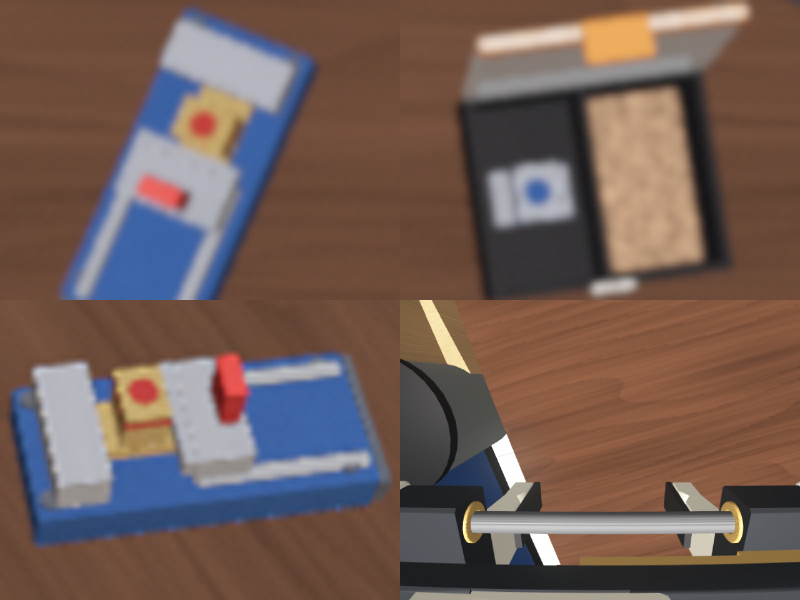

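The die spot in the top crop is at about (203,124), the tab top at (160,190) and the pad corners at (187–305, 88–272). The fingers look tapered. Next I'll fit the poses and crop the case from the scene camera to get the lid angle.

```bash
cat > h.py <<'E'
import numpy as np, pickle, cv2
from scipy.optimize import least_squares
CAM=pickle.load(open('cams.pkl','rb'))
def proj(c,P):
    """world points -> pixels"""
    K,k1,T=c; p=(np.atleast_2d(P)-T[:3,3])@T[:3,:3]
    u=np.c_[p[:,0],-p[:,1]]/-p[:,2:]; u=u*(1+k1*(u**2).sum(1,keepdims=True))
    return u*[K[0,0],K[1,1]]+K[:2,2]
def ray(c,px,z):
    """pixel -> world point at height z"""
    K,k1,T=c
    f=lambda q: (proj(c,[[q[0],q[1],z]])[0]-px)
    return least_squares(f,[.5,0]).x
def W(pose,p):
    x,y,a=pose; p=np.atleast_2d(p)/1000.
    return np.c_[x+p[:,0]*np.cos(a)-p[:,1]*np.sin(a), y+p[:,0]*np.sin(a)+p[:,1]*np.cos(a), p[:,2]]
un=lambda q,o,s=4: (np.array(q,float)+.5)/s-.5+o
E
python3 - <<'E'
from plant import ctrl
import cv2,numpy as np,pickle
d={}
for n in('scene','top'):
    s=ctrl.snapshot(n); d[n]=(s['camera_matrix'],s['k1'],s['cam_to_world'])
pickle.dump(d,open('cams.pkl','wb'))
s=cv2.imread('pics/scene0.png')
cv2.imwrite('pics/c2.png',cv2.resize(s[143:233,258:358],(800,720),interpolation=cv2.INTER_CUBIC)[:600])
from h import *
c=CAM['top']; o=np.array([170,222])
# vise: die spot, tab, fixed-jaw corners
print('die',ray(c,un((203,124),o),.068),'tab',ray(c,un((160,190),o),.0825))
J=[ray(c,un(q,o),.054) for q in((188,17),(300,62),(162,65))]; print('jaw',J)
a=np.arctan2(*(J[0]-J[1])[::-1])-np.pi/2; print('vise yaw',np.degrees(a),np.degrees(np.arctan2(*(J[0]-J[2])[::-1])))
o=np.array([238,228])
P=[ray(c,un(q,o),.009) for q in((587,98),(680,88),(705,262),(612,272))]; print('pad',P,np.mean(P,0))
b=P[0]+P[1]-P[2]-P[3];print('case yaw',np.degrees(np.arctan2(b[1],b[0])))
print('sister',ray(c,un((537,191),o),.043))
for n,q in(('bottle',(305,242)),('weight',(311,306)),('case2',(377,350))): print(n,ray(c,np.array(q),.06))
E
```

```text
die [0.54075386 0.19613836] tab [0.50276402 0.21524938]
jaw [array([0.60257988, 0.2099474 ]), array([0.57835901, 0.14573227]), array([0.57496134, 0.22333581])]
vise yaw -20.665635332309638 -25.86232425150063
pad [array([ 0.55607526, -0.17593415]), array([ 0.56313753, -0.23066829]), array([ 0.46179636, -0.24511078]), array([ 0.45500813, -0.19089362])] [ 0.50900432 -0.21065171]
case yaw 8.265011990604316
sister [ 0.49905485 -0.14277518]
bottle [0.569534   0.00960746]
weight [ 0.42783608 -0.00689133]
case2 [ 0.33504414 -0.15322869]
```

View pics/c2.png

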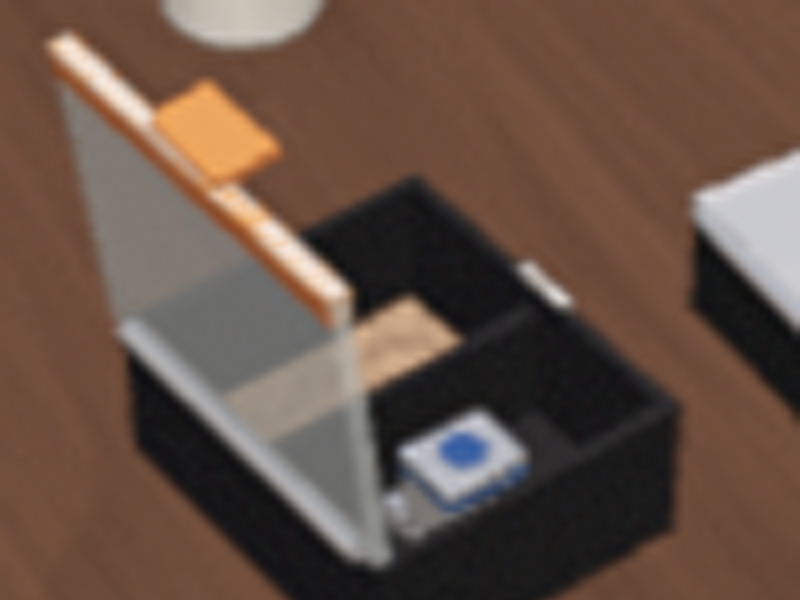

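```bash
python3 - <<'E'
from h import *
T,S=CAM['top'],CAM['scene']
ot,os_=np.array([170,222]),np.array([343,280])
def rv(p):
    v=p[:3]; r=[]
    dy,tx=p[3],p[4]
    A=[[50,35,54],[50,-35,54],[22.5,35,54],[0,dy,68],[tx,0,82.5]]
    Q=[un(q,ot) for q in((188,17),(300,62),(162,65),(203,124),(160,190))]
    B=[[50,-35,54],[22.5,-35,54],[22.5,35,54],[50,35,54],[0,dy,68],[tx,0,82.5]]
    R=[un(q,os_) for q in((35,70),(85,62),(108,185),(58,195),(143,91),(229,60))]
    return np.r_[(proj(T,W(v,A))-Q).ravel(),(proj(S,W(v,B))+p[5:7]-R).ravel(),p[5:7]*.5]
f=least_squares(rv,[.54,.196,-.4,0,-38,0,0],x_scale=[.01,.01,.1,5,5,1,1],loss='soft_l1')
print('vise',f.x[:2],np.degrees(f.x[2]),f.x[3:]);print(rv(f.x).round(1))
v=f.x[:3];dw=W(v,[[0,f.x[3],0],[f.x[4],0,0]]);print('die,tab',dw.round(4))
oc,o8=np.array([238,228]),np.array([258,143])
def rc(p):
    v=p[:3];a=p[3];L=lambda y,r=116:[58-r*np.cos(a),y,60+r*np.sin(a)]
    A=[[50,-4.75,9],[50,-60.75,9],[-50,-60.75,9],[-50,-4.75,9],L(68),L(-68)]
    Q=[un(q,oc) for q in((587,98),(680,88),(705,262),(612,272),(478,45),(748,12))]
    B=[[-58,68,56],[-58,-68,56],L(-68),L(68)]
    R=[un(q,o8,8) for q in((680,405),(415,180),(58,40),(343,293))]
    return np.r_[(proj(T,W(v,A))-Q).ravel(),(proj(S,W(v,B))+p[4:6]-R).ravel(),p[4:6]*.5]
f=least_squares(rc,[.504,-.178,.14,1.7,0,0],x_scale=[.01,.01,.1,.1,1,1],loss='soft_l1')
print('case',f.x[:2],np.degrees(f.x[2]),'lid',f.x[3],f.x[4:]);print(rc(f.x).round(1))
print('pad',W(f.x[:3],[[0,-32.75,0]]))
E
```

```text
vise [0.54271714 0.1984416 ] -21.054158635634312 [ -4.10761458 -42.78418838   0.78479039   0.24364088]
[-1.4  0.2 -1.   0.7  0.2 -0.6  0.7 -0.2  0.7  0.  -0.7 -0.2 -0.2  0.3
  0.9 -1.2 -0.2 -2.  -0.2  0.7  0.3  3.7  0.4  0.1]
die,tab [[0.5412 0.1946 0.    ]
 [0.5028 0.2138 0.    ]]
case [ 0.50392367 -0.17730243] 9.000464698313609 lid 1.6776003468224883 [0.56439854 0.13128213]
[-0.8  0.8 -0.5  0.1  0.  -1.  -0.5 -0.1  1.4  0.5  0.4 -0.2  0.2  0.2
 -0.1 -0.8  0.2  0.1 -0.5  0.3  0.3  0.1]
pad [[ 0.50904716 -0.20964918  0.        ]]
```

```bash
cat > opt.py <<'E'
import numpy as np
from scipy.spatial.transform import Rotation as Ro
from scipy.optimize import differential_evolution
G=lambda xs,ys,zs:np.array(np.meshgrid(xs,ys,zs)).reshape(3,-1).T.astype(float)
def clr(p,lid=1.95,w=30,g=4,det=False,ft=21,foot=(44,30)):
    th,ph,psi,h,cx,cy=p   # yaw of closing axis from case x, tilt about it, pitch, TCP above die bottom, die centre offset from pad
    # tool frame in case: y=closing, z down
    R=Ro.from_euler('z',th)*Ro.from_matrix(np.array([[0,1,0],[1,0,0],[0,0,-1.]]))*Ro.from_euler('x',psi)*Ro.from_euler('y',ph)
    t=np.array([cx,cy-32.75,9+h])
    body=R.apply(G([-39,39],[-96.5,96.5],[-47,-130]))+t
    f=R.apply(np.vstack([G([-9.5,9.5],[s*(w/2+g),s*(w/2+g+ft)],np.linspace(19,-47,12)) for s in(1,-1)]))+t
    a=lid;n=np.array([-np.sin(a),0,-np.cos(a)]) # inner normal (toward -x)
    dl=lambda P:((P-[58,0,60])@n-3).min()
    low=f[f[:,2]<58]
    c=[dl(body),dl(f),body[:,2].min()-58,low[:,2].min()-11 if len(low) else 9]
    if len(low): c+=[53-abs(low[:,0]).max(),low[:,1].min()+63,-2.5-low[:,1].max()]
    ang=th; ex=abs(foot[1]/2*np.cos(ang))+abs(foot[0]/2*np.sin(ang)); ey=abs(foot[0]/2*np.cos(ang))+abs(foot[1]/2*np.sin(ang))
    c+=[53-ex-abs(cx),30.25-ey-abs(cy),28-np.hypot(cx,cy)]
    return np.round(c,1) if det else -min(c)
if __name__=='__main__':
    for lid in(1.9,1.97):
     for phm,psm in((.001,.001),(.001,.09),(.8,.001),(.8,.07)):
      for w,foot in((30,(44,30)),(24,(30,44))):
        r=differential_evolution(clr,[(-1.2,1.2),(-phm,phm),(-psm,psm),(24,40),(-28,28),(-12,12)],args=(lid,w,4,False,21,foot),seed=1,maxiter=300,popsize=25,tol=1e-6)
        print(lid,phm,psm,w,'clr %.1f'%-r.fun,np.r_[np.degrees(r.x[:3]),r.x[3:]].round(1))
E
python3 opt.py
```

```text
1.9 0.001 0.001 30 clr -4.9 [-45.4   0.1  -0.1  40.  -23.1   0. ]
1.9 0.001 0.001 24 clr -3.2 [-46.7   0.1  -0.1  40.  -23.9   0. ]
1.9 0.001 0.09 30 clr -4.1 [-41.5   0.1  -5.2  40.  -20.2   0.2]
1.9 0.001 0.09 24 clr -2.6 [-42.6   0.1  -5.2  40.  -21.3   0.2]
1.9 0.8 0.001 30 clr -3.0 [ 22.6 -44.6  -0.1  40.  -11.9   0.6]
1.9 0.8 0.001 24 clr -1.4 [ 28.  -33.2  -0.1  40.  -15.1   1.9]
1.9 0.8 0.07 30 clr -1.1 [ 24.4 -36.4  -4.   40.   -9.9   2.1]
1.9 0.8 0.07 24 clr 0.1 [ 24.7 -35.2  -4.   40.  -11.5   2. ]
1.97 0.001 0.001 30 clr -4.3 [ 43.8  -0.1  -0.1  40.  -21.9   0. ]
1.97 0.001 0.001 24 clr -2.7 [ 45.1  -0.1  -0.1  40.  -22.8  -0. ]
1.97 0.001 0.09 30 clr -3.0 [ -0.    0.   -5.2  40.  -15.1   9. ]
1.97 0.001 0.09 24 clr -1.7 [-40.4   0.1  -5.2  40.  -19.8   0.2]
1.97 0.8 0.001 30 clr -1.6 [ 25.6 -33.1  -0.1  40.  -12.5   2. ]
1.97 0.8 0.001 24 clr -0.3 [ 25.6 -33.2  -0.1  40.  -13.9   2. ]
1.97 0.8 0.07 30 clr 0.2 [ 22.1 -35.1  -4.   40.   -8.7   2. ]
1.97 0.8 0.07 24 clr 1.4 [-22.4  34.   -4.   40.  -10.3  -2. ]
```

```bash
python3 - <<'E'
from h import *
from plant import ctrl
from scipy.spatial.transform import Rotation as Ro
o=ctrl.get_obs(); w=ctrl.snapshot('wrist'); c=(w['camera_matrix'],w['k1'],w['cam_to_world'])
R=Ro.from_euler('xyz',o['orientation'],degrees=True).as_matrix()
Tt=np.eye(4);Tt[:3,:3]=R;Tt[:3,3]=o['tool_pos'];pickle.dump(np.linalg.inv(Tt)@c[2],open('hand.pkl','wb'))
print((np.linalg.inv(Tt)@c[2]).round(3))
im=w['color'].copy()
for s in(-1,1):
  for y,col in((44,(0,0,255)),(65,(0,255,0))):
    for x in(-9.5,9.5):
      for z in(19,0,-19,-47):
        q=proj(c,(R@np.array([x,s*y,z])/1000+o['tool_pos'])); cv2.circle(im,tuple(q[0].astype(int)),2,col,-1)
for x,y in((39,96.5),(39,-96.5),(39,0)):
    q=proj(c,(R@np.array([x,y,-47])/1000+o['tool_pos']));print(q); cv2.circle(im,tuple(q[0].astype(int)),4,(255,0,255),-1)
cv2.imwrite('pics/w1.png',im[230:,:])
E
```

```text
[[-0.     0.957  0.29   0.08 ]
 [ 1.     0.    -0.     0.   ]
 [-0.     0.29  -0.957 -0.14 ]
 [ 0.     0.     0.     1.   ]]
[[685.078355   289.71777372]]
[[-37.13408874 289.88046872]]
[[323.97770531 291.74354259]]
```

View pics/w1.png

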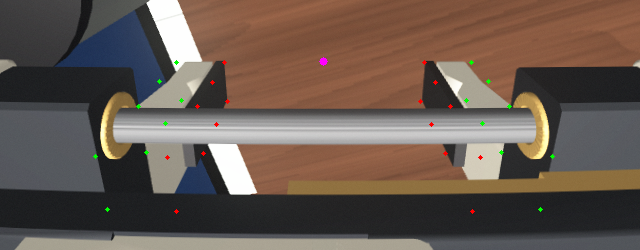

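```bash
cat > o2.py <<'E'
from opt import *
for lid in(1.9,1.97):
  for phm,psm in((.001,.001),(.001,.12),(.8,.001),(.8,.07)):
      for w,foot in((30,(44,30)),(24,(30,44))):
        r=differential_evolution(clr,[(-1.2,1.2),(-phm,phm),(-psm,psm),(24,46),(-28,28),(-12,12)],args=(lid,w,3,False,18.5,foot),seed=1,maxiter=300,popsize=25,tol=1e-6)
        print(lid,phm,psm,w,'clr %.1f'%-r.fun,np.r_[np.degrees(r.x[:3]),r.x[3:]].round(1),clr(r.x,lid,w,3,True,18.5,foot))
E
python3 o2.py
```

```text
1.9 0.001 0.001 30 clr -2.5 [ 45.8  -0.1  -0.1  46.  -23.3  -0. ] [-2.5 35.6 43.9 25.  -2.5 -2.5 -2.5  3.5  4.2  4.7]
1.9 0.001 0.001 24 clr -0.8 [ 47.2  -0.1  -0.1  46.  -24.1  -0. ] [-0.8 38.7 43.9 25.  -0.8 -0.8 -0.8  3.   3.9  3.9]
1.9 0.001 0.12 30 clr -0.5 [  0.   -0.   -6.9  46.  -16.7  -2. ] [-0.5 24.9 32.1 20.8 -0.5 18.8 22.7 21.3  6.3 11.2]
1.9 0.001 0.12 24 clr 1.0 [  0.   -0.   -6.9  46.  -18.2  -3. ] [ 1.  29.  32.1 21.1  1.  17.8 23.7 12.8 12.3  9.6]
1.9 0.8 0.001 30 clr 0.6 [ 25.5 -37.1  -0.1  46.  -14.9   3.3] [ 0.6 22.4 10.8 23.1  0.6  0.6  1.7 15.1  0.6 12.8]
1.9 0.8 0.001 24 clr 2.2 [ 26.1 -37.1  -0.1  46.  -16.1   3.8] [ 2.2 26.  10.8 23.1  2.2  2.2  2.2 10.6  3.3 11.5]
1.9 0.8 0.07 30 clr 1.9 [ 20.8 -39.3  -4.   46.  -11.8   2.5] [ 1.9 20.2  1.9 20.8  1.9  1.9  4.9 19.3  1.9 15.9]
1.9 0.8 0.07 24 clr 3.6 [ 23.2 -37.7  -4.   46.  -12.9   3.8] [ 3.6 23.5  3.6 20.9  3.6  3.6  3.6 13.9  4.  14.5]
1.97 0.001 0.001 30 clr -1.9 [-43.8   0.1  -0.1  46.  -22.   -0. ] [-1.9 31.  43.9 25.  -1.9 -1.9 -1.9  5.   4.   6. ]
1.97 0.001 0.001 24 clr -0.2 [-45.2   0.1  -0.1  46.  -22.9   0. ] [-0.2 34.2 43.9 25.  -0.2 -0.2 -0.2  4.   4.1  5.1]
1.97 0.001 0.12 30 clr 1.5 [ -0.    0.   -6.9  46.  -14.6  -2.8] [ 1.5 20.9 32.1 20.8  1.5 18.  23.5 23.4  5.5 13.1]
1.97 0.001 0.12 24 clr 3.0 [  0.   -0.   -6.9  46.  -16.2 -10.1] [ 3.  24.9 32.1 21.1  3.  10.6 30.9 14.8  5.1  8.9]
1.97 0.8 0.001 30 clr 1.6 [ 22.1 -37.1  -0.1  46.  -13.6   2.7] [ 1.6 19.7 10.8 23.1  1.6  1.6  4.  17.2  1.6 14.1]
1.97 0.8 0.001 24 clr 3.3 [ 23.5 -37.1  -0.1  46.  -14.7   3.9] [ 3.3 23.1 10.8 23.1  3.3  3.3  3.3 12.1  3.9 12.8]
1.97 0.8 0.07 30 clr 2.8 [ 19.1 -33.9  -4.   46.  -10.9   1.7] [ 2.8 17.6  7.4 20.4  2.8  2.8  6.5 20.7  2.8 16.9]
1.97 0.8 0.07 24 clr 4.8 [ 20.5 -35.8  -4.   46.  -11.7   3.7] [ 4.8 20.9  5.5 20.7  4.8  4.8  4.9 15.4  4.8 15.7]
```

```bash
cat > g.py <<'E'
import sys,numpy as np
from plant import ctrl
from scipy.spatial.transform import Rotation as Ro
def state():
    o=ctrl.get_obs(); return o,Ro.from_euler('xyz',o['orientation'],degrees=True),np.array(o['tool_pos'])
def goal(pos,yaw,tilt=None,note=''):
    """shift (mm, tool axes) and turn (deg) from the measured pose; tilt = extra world rotation vector, deg"""
    o,R,p=state(); G=Ro.from_euler('xyz',[180,0,yaw],degrees=True)
    if tilt is not None: G=Ro.from_rotvec(tilt,degrees=True)*G
    print(note,'shift',(R.inv().apply(np.array(pos)-p)*1000).round(1),'turn',(R.inv()*G).as_rotvec(degrees=True).round(2),'from',p.round(4),o['orientation'].round(2))
E
python3 -c "
from g import *
goal([.503,.214,.2],-22)"
```

```text
shift [424.3 330.2  45.5] turn [ 0.04 -0.01  5.97] from [0.1864 0.6486 0.2452] [ 1.7996e+02 -1.0000e-02 -1.6030e+01]
```

Emit:
move_arm(
  motion=[
    [[34,26,4],[0,0,1],0],
    [[64,50,7],[0,0,2],0],
    [[96,75,10],[0,0,3],0],
    [[128,100,14],[0,0,4],0],
    [[160,125,18],[0,0,5],0],
    [[192,149,21],[0,0,6],0],
    [[224,174,24],[0,0,6],0],
    [[256,199,28],[0,0,6],0],
    [[288,224,31],[0,0,6],0],
    [[320,249,34],[0,0,6],0],
  ],
)

```text
clock: 1.13
tool_pos: [0.4259, 0.3193, 0.2117]
orientation: [-180.0, -0.0, -22.0]
force: [0.6, -0.3, -0.9]
opening: 0.0878
gripper_force: 0.0
```

Emit:
move_arm(
  motion=[
    [[32,25,4],[0,0,0],0],
    [[64,50,7],[0,0,0],0],
    [[90,70,10],[0,0,0],0],
    [[104,81,11],[0,0,0],0],
    [[104,81,11],[0,0,0],0],
    [[104,81,11],[0,0,0],0],
  ],
)

```text
clock: 1.63
tool_pos: [0.4916, 0.2059, 0.2005]
orientation: [180.0, 0.0, -22.2]
force: [-0.2, -0.3, -0.1]
opening: 0.0874
gripper_force: 0.0
```

```bash
python3 - <<'E'
from g import *; from h import *
w=ctrl.snapshot('wrist'); cv2.imwrite('pics/w2.png',w['color']); pickle.dump((w['camera_matrix'],w['k1'],w['cam_to_world']),open('w2.pkl','wb'))
o,R,p=state();print(o['clock'],p,o['orientation'])
E
```

```text
1.6833 [0.49136601 0.20669858 0.20058928] [-1.79990893e+02 -9.29526504e-05 -2.21003061e+01]
```

View pics/w2.png

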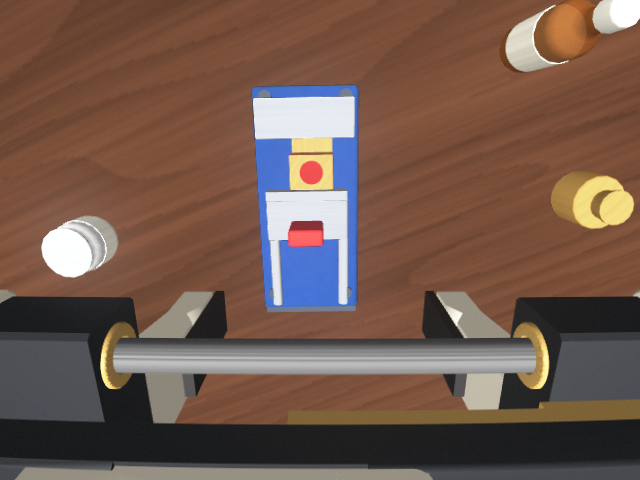

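The wrist view shows the vise nearly aligned with the tool: fixed jaw top corners at (254,97), (353,97), (354,138) and (257,138), die spot at (311,172), and tab top centre at about (306,239).

```bash
python3 - <<'E'
from g import *; from h import *
c=pickle.load(open('w2.pkl','rb'))
def rv(p):
    A=[[50,35,54],[50,-35,54],[22.5,-35,54],[22.5,35,54],[0,p[3],68],[p[4],0,82.5],[-120,40,30],[-120,-40,30]]
    Q=[(254,97),(353,97),(354,138),(257,138),(311,172),(306,239),(266,306),(355,306)]
    return (proj(c,W(p[:3],A))-Q).ravel()
f=least_squares(rv,[.5427,.1984,-.37,0,-42],x_scale=[.01,.01,.1,5,5],loss='soft_l1')
print(f.x[:2],np.degrees(f.x[2]),f.x[3:],rv(f.x).round(1))
d,t=W(f.x[:3],[[0,f.x[3],0],[f.x[4],0,0]]); print('die',d,'tab',t)
np.save('vise.npy',np.r_[f.x])
y=np.degrees(f.x[2])
goal([t[0],t[1],.130],y,note='above tab'); goal([t[0],t[1],.083],y,note='tab')
E
```

```text
[0.54210803 0.19952253] -21.746468701266423 [ -4.06211196 -43.61901406] [-0.3  0.2  2.5 -0.8  1.  -0.7 -1.2  0.2  0.   0.  -0.5  0.  -2.   1.2
  1.2  0.6]
die [0.54060302 0.19574951 0.        ] tab [0.50159328 0.21568338 0.        ]
above tab shift [  6.1 -12.2  70.6] turn [-0.01 -0.   -0.35] from [0.4914 0.2067 0.2006] [-179.99   -0.    -22.1 ]
tab shift [  6.1 -12.2 117.6] turn [-0.01 -0.   -0.35] from [0.4914 0.2067 0.2006] [-179.99   -0.    -22.1 ]
```

Emit:
move_arm(
  motion=[
    [[6,-12,30],[0,0,-0.3],0.3],
    [[6,-12,60],[0,0,-0.3],0.4],
    [[6,-12,90],[0,0,-0.3],0.5],
    [[6,-12,112],[0,0,-0.3],0.5],
    [[6,-12,118],[0,0,-0.3],0.5],
    [[6,-12,118],[0,0,-0.3],0.5],
  ],
)

```text
clock: 2.18
tool_pos: [0.5002, 0.216, 0.0811]
orientation: [179.8, 0.1, -21.7]
force: [-0.7, 1.0, 0.7]
opening: 0.0529
gripper_force: 0.0
```

Emit:
move_arm(
  motion=[
    [[0,0,0],[0,0,0],1],
    [[0,0,0],[0,0,0],1],
    [[0,0,0],[0,0,0],1],
    [[0,0,0],[0,0,0],1],
    [[0,0,0],[0,0,0],1],
    [[0,0,0],[0,0,0],1],
  ],
)

```text
clock: 2.68
tool_pos: [0.5016, 0.2159, 0.0838]
orientation: [-179.9, -0.0, -21.7]
force: [-3.0, -1.4, 8.0]
opening: 0.0237
gripper_force: 30.0
```

Gripped on the 24 mm tab. Now pulling it open.

Emit:
move_arm(
  motion=[
    [[-6,0,0],[0,0,0],1],
    [[-12,0,0],[0,0,0],1],
    [[-18,0,0],[0,0,0],1],
    [[-24,0,0],[0,0,0],1],
    [[-30,0,0],[0,0,0],1],
    [[-35,0,0],[0,0,0],1],
    [[-39,0,0],[0,0,0],1],
    [[-41,0,0],[0,0,0],1],
    [[-42,0,0],[0,0,0],1],
    [[-42,0,0],[0,0,0],1],
  ],
)

```text
clock: 3.52
tool_pos: [0.4642, 0.2306, 0.0838]
orientation: [-180.0, -0.2, -21.7]
force: [10.8, -9.1, 1.3]
opening: 0.0235
gripper_force: 30.0
```

```bash
python3 - <<'E'
from g import *
o,R,p=state();print(o['clock'],p,o['force'],np.linalg.norm(p[:2]-[.5016,.2159]))
v=np.load('vise.npy');a=v[2];ux=np.array([np.cos(a),np.sin(a)]);print((p[:2]-v[:2])@ux*1000)
E
```

```text
3.5167 [0.46416474 0.23058202 0.08381616] [10.80168123 -9.07158207  1.32778468] 0.04021145024503073
-83.90380340308155
```

Emit:
move_arm(
  motion=[
    [[-41,0,0],[0,0,0],0.4],
    [[0,0,0],[0,0,0],0.4],
  ],
)

```text
clock: 3.68
tool_pos: [0.449, 0.2378, 0.0812]
orientation: [179.7, 0.3, -20.7]
force: [-1.3, 3.2, -0.3]
opening: 0.0319
gripper_force: 0.0
```

I wrote the first row of that call wrongly: it should have been a shift of 0, not -41. The jaw was already at its stop and the force stayed small. I'll let the arm settle, then rise and check.

Emit:
move_arm(
  motion=[
    [[0,0,0],[0,0,0],0.4],
    [[0,0,0],[0,0,0],0.4],
    [[0,0,0],[0,0,0],0.4],
    [[0,0,-30],[0,0,0],0.4],
    [[0,0,-60],[0,0,0],0.4],
    [[0,0,-90],[0,0,0],0.4],
    [[0,0,-116],[0,0,0],0.4],
    [[0,0,-116],[0,0,0],0.4],
    [[0,0,-116],[0,0,0],0.4],
  ],
)

```text
clock: 4.43
tool_pos: [0.4632, 0.2311, 0.2004]
orientation: [-179.8, -0.1, -21.9]
force: [-0.9, 0.7, -0.1]
opening: 0.0526
gripper_force: 0.0
```

```bash
python3 - <<'E'
from g import *; from h import *
w=ctrl.snapshot('wrist'); cv2.imwrite('pics/w3.png',w['color']); pickle.dump((w['camera_matrix'],w['k1'],w['cam_to_world']),open('w3.pkl','wb'))
o,R,p=state();print(o['clock'],p,o['orientation'])
v=np.load('vise.npy'); c=pickle.load(open('w3.pkl','rb')); print('expect die spot, tab@open, tab@35',proj(c,W(v[:3],[[0,v[3],68],[v[4]-40,0,82.5],[v[4]-35,0,82.5]])).round(0))
cv2.imwrite('pics/w3c.png',cv2.resize(w['color'][60:310,200:420],(528,600)))
E
```

```text
4.4833 [0.46247297 0.23059105 0.19895192] [-1.79912322e+02 -4.21932175e-03 -2.18591178e+01]
expect die spot, tab@open, tab@35 [[331. 118.]
 [325. 245.]
 [325. 238.]]
```

View pics/w3c.png

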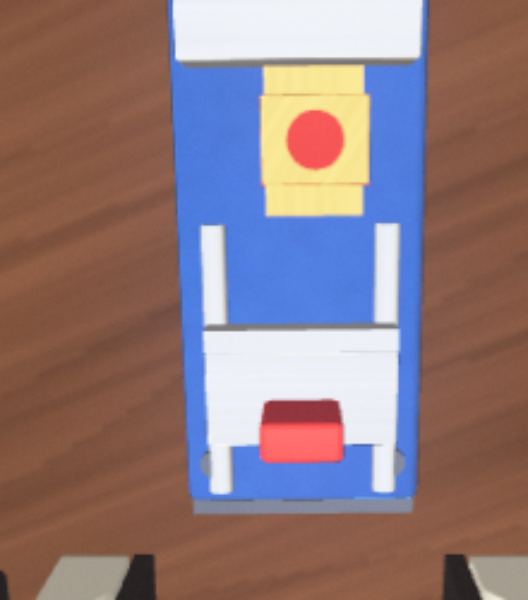

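The jaw is fully open: the tab is at (326,245), where I predicted it. The die stands undisturbed, spot at (331,118).

```bash
python3 - <<'E'
from g import *; from h import *
v=np.load('vise.npy');d=W(v[:3],[[0,v[3],0]])[0]
goal([d[0],d[1],.074],np.degrees(v[2]))
E
```

```text
shift [ 85.5   3.4 125. ] turn [-0.09 -0.   -0.11] from [0.4625 0.2306 0.199 ] [-179.91   -0.    -21.86]
```

Emit:
move_arm(
  motion=[
    [[35,1,0],[0,0,0],0.4],
    [[70,3,10],[0,0,0],0.4],
    [[85,3,40],[0,0,0],0.4],
    [[85,3,70],[0,0,0],0.4],
    [[85,3,95],[0,0,0],0.4],
    [[85,3,115],[0,0,0],0.4],
    [[85,3,125],[0,0,0],0.4],
    [[85,3,125],[0,0,0],0.4],
    [[85,3,125],[0,0,0],0.4],
  ],
)

```text
clock: 5.23
tool_pos: [0.54, 0.1966, 0.0731]
orientation: [179.9, 0.0, -21.7]
force: [1.2, -0.5, 0.6]
opening: 0.0526
gripper_force: 0.0
```

Emit:
move_arm(
  motion=[
    [[0,0,0],[0,0,0],1],
    [[0,0,0],[0,0,0],1],
    [[0,0,0],[0,0,0],1],
    [[0,0,0],[0,0,0],1],
    [[0,0,0],[0,0,0],1],
  ],
)

```text
clock: 5.65
tool_pos: [0.5404, 0.1973, 0.0745]
orientation: [-179.9, -0.0, -21.7]
force: [-2.1, -1.0, 5.1]
opening: 0.03
gripper_force: 30.0
```

Emit:
move_arm(
  motion=[
    [[0,0,-5],[0,0,0],1],
    [[0,0,-12],[0,0,0],1],
    [[0,0,-25],[0,0,0],1],
    [[0,0,-45],[0,0,0],1],
    [[0,0,-70],[0,0,0],1],
    [[0,0,-95],[0,0,0],1],
    [[0,0,-120],[0,0,0],1],
    [[0,0,-138],[0,0,0],1],
    [[0,0,-138],[0,0,0],1],
  ],
)

```text
clock: 6.4
tool_pos: [0.542, 0.1981, 0.2167]
orientation: [-179.7, -0.3, -21.7]
force: [0.1, 0.6, -1.7]
opening: 0.0297
gripper_force: 30.0
```

```bash
python3 - <<'E'
from g import *; from h import *
o,R,p=state();print(o['joint_pos'].round(1) if hasattr(o['joint_pos'],'round') else o['joint_pos'],o['opening'],o['gripper_force'])
C=(0.5039,-0.1773,np.radians(9)); t=W(C,[[-60,-34,0]])[0]
goal([t[0],t[1],.213],-81)
E
```

```text
[ 39.5  12.3 -14.7   0.1 -62.5  28.7] 0.02974571715130216 29.999541342258453
 shift [ 69.1 422.8   1.6] turn [-0.44 -0.07 59.3 ] from [0.542  0.1981 0.2167] [-179.67   -0.26  -21.7 ]
```

Emit:
move_arm(
  motion=[
    [[4,25,0],[0,0,5],1],
    [[10,60,0],[0,0,11],1],
    [[16,97,0],[0,0,17],1],
    [[22,135,0],[0,0,23],1],
    [[28,173,0],[0,0,29],1],
    [[34,211,0],[0,0,35],1],
    [[40,249,0],[0,0,41],1],
    [[46,287,0],[0,0,47],1],
    [[52,325,0],[0,0,53],1],
    [[58,355,0],[0,0,59],1],
  ],
)

```text
clock: 7.23
tool_pos: [0.461, -0.1562, 0.2116]
orientation: [180.0, 0.0, -81.1]
force: [0.7, 0.1, -1.9]
opening: 0.0297
gripper_force: 30.0
```

Emit:
move_arm(
  motion=[
    [[0,0,0],[0,0,0],1],
    [[0,0,0],[0,0,0],1],
  ],
)

```text
clock: 7.4
tool_pos: [0.4617, -0.1556, 0.2114]
orientation: [180.0, 0.0, -80.9]
force: [0.2, -0.1, -1.6]
opening: 0.0295
gripper_force: 30.0
```

```bash
python3 - <<'E'
from g import *; from h import *
w=ctrl.snapshot('wrist');s=ctrl.snapshot('top'); pickle.dump((w['camera_matrix'],w['k1'],w['cam_to_world']),open('w4.pkl','wb'))
cv2.imwrite('pics/w4.png',w['color'])
o,R,p=state();print(o['clock'],p,o['orientation'],o['gripper_force'])
C=(0.5039,-0.1773,np.radians(9)); t=W(C,[[-60,-34,0]])[0]
goal([t[0],t[1],.213],-81)
E
```

```text
7.5 [ 0.46241874 -0.15400609  0.21143823] [ 1.79993336e+02  1.54690642e-02 -8.07112366e+01] 29.999426901340485
 shift [63.4 23.  -1.6] turn [0.01 0.02 0.29] from [ 0.4624 -0.154   0.2114] [ 1.7999e+02  2.0000e-02 -8.0710e+01]
```

View pics/w4.png

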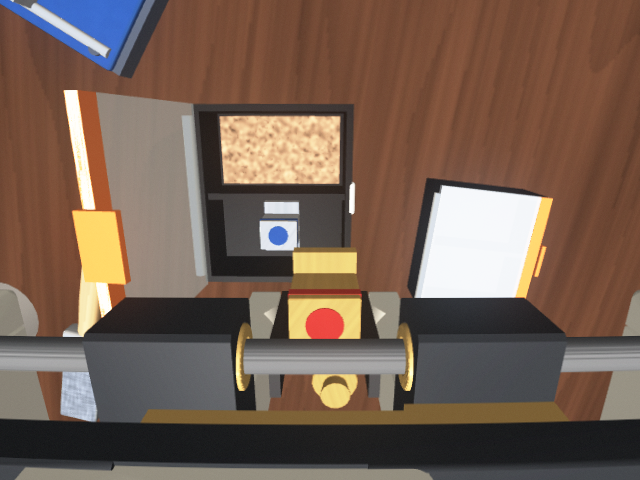

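The fingers still hold the die. The case is in clear view: pad corners at (220,114), (340,116), (341,184) and (222,184), rim corners at (195,105) and (353,105), and the lid edge at (79,92).

```bash
python3 - <<'E'
from g import *; from h import *
c=pickle.load(open('w4.pkl','rb'))
def rc(p):
    v=p[:3];a=p[3]; L=[58-116*np.cos(a)-3*np.sin(a),-68,60+116*np.sin(a)-3*np.cos(a)]
    A=[[50,-60.75,9],[-50,-60.75,9],[-50,-4.75,9],[50,-4.75,9],[58,-68,56],[-58,-68,56],[58,68,56],L]
    Q=[(220,114),(340,116),(341,184),(222,184),(195,105),(353,105),(210,281),(79,92)]
    return (proj(c,W(v,A))-Q).ravel()
f=least_squares(rc,[.504,-.177,.157,1.68],x_scale=[.01,.01,.1,.1],loss='soft_l1')
print(f.x[:2],np.degrees(f.x[2]),f.x[3]);print(rc(f.x).round(1))
print('sister in case', W((0,0,0),[[0,0,0]]) is None, ray(c,np.array([278,236]),.043))
E
```

```text
[ 0.50266184 -0.17533711] 9.102136105718605 1.6867582246269768
[ 0.4  2.7  0.5  0.2 -1.2 -0.5  3.  -0.2 -2.9 -0.1  1.6 -0.9 -2.2  1.
 -0.  -0.1]
sister in case False [ 0.49865982 -0.14252178]
```

```bash
cat >> g.py <<'E'
from h import W
C=(0.5033,-0.1763,np.radians(9.05))
def cg(x,y,z,tilt=0,yaw=-80.95,note=''):
    t=W(C,[[x,y,0]])[0]; a=C[2]
    goal([t[0],t[1],z/1000],yaw,None if not tilt else -tilt*np.array([-np.sin(a),np.cos(a),0]),note)
E
python3 -c "
from g import *
cg(-62,-33,150,note='pre'); cg(-62,-33,110,note='low'); cg(-2,-33,110,note='push')"
```

```text
pre shift [61.4 25.4 61.4] turn [0.01 0.02 0.24] from [ 0.4624 -0.154   0.2114] [ 1.7999e+02  2.0000e-02 -8.0710e+01]
low shift [ 61.4  25.4 101.4] turn [0.01 0.02 0.24] from [ 0.4624 -0.154   0.2114] [ 1.7999e+02  2.0000e-02 -8.0710e+01]
push shift [ 61.6 -34.6 101.4] turn [0.01 0.02 0.24] from [ 0.4624 -0.154   0.2114] [ 1.7999e+02  2.0000e-02 -8.0710e+01]
```

Emit:
move_arm(
  motion=[
    [[30,12,10],[0,0,0.2],1],
    [[55,22,30],[0,0,0.2],1],
    [[61,25,55],[0,0,0.2],1],
    [[61,25,80],[0,0,0.2],1],
    [[61,25,98],[0,0,0.2],1],
    [[61,25,101],[0,0,0.2],1],
    [[61,25,101],[0,0,0.2],1],
    [[61,25,101],[0,0,0.2],1],
  ],
)

```text
clock: 8.17
tool_pos: [0.4487, -0.2178, 0.1114]
orientation: [-180.0, -0.0, -80.8]
force: [0.4, 0.0, -0.5]
opening: 0.0297
gripper_force: 30.0
```

```bash
python3 -c "
from g import *
cg(-30,-33,110); cg(-2,-33,110,note='push')"
```

```text
shift [  0.7 -30.4   1.4] turn [-0.03 -0.03  0.14] from [ 0.4487 -0.2178  0.1114] [-1.7997e+02 -3.0000e-02 -8.0810e+01]
push shift [  0.8 -58.4   1.4] turn [-0.03 -0.03  0.14] from [ 0.4487 -0.2178  0.1114] [-1.7997e+02 -3.0000e-02 -8.0810e+01]
```

Emit:
move_arm(
  motion=[
    [[1,-10,1],[0,0,0],1],
    [[1,-20,1],[0,0,0],1],
    [[1,-27,1],[0,0,0],1],
    [[1,-32,1],[0,0,0],1],
    [[1,-36,1],[0,0,0],1],
    [[1,-39,1],[0,0,0],1],
  ],
)

```text
clock: 8.67
tool_pos: [0.487, -0.2131, 0.1096]
orientation: [-180.0, -0.0, -80.9]
force: [-0.4, -0.8, -2.5]
opening: 0.0296
gripper_force: 30.0
```

Emit:
move_arm(
  motion=[
    [[0,-4,0],[0,0,0],1],
    [[0,-8,0],[0,0,0],1],
    [[0,-12,0],[0,0,0],1],
    [[0,-16,0],[0,0,0],1],
    [[0,-19,0],[0,0,0],1],
    [[0,-19,0],[0,0,0],1],
  ],
)

```text
clock: 9.17
tool_pos: [0.5059, -0.2102, 0.1096]
orientation: [-180.0, -0.0, -80.9]
force: [-0.1, 0.5, -0.2]
opening: 0.0295
gripper_force: 30.0
```

```bash
python3 - <<'E'
from g import *; import cv2
s=ctrl.snapshot('scene');t=ctrl.snapshot('top');w=ctrl.snapshot('wrist')
Z=lambda im,x,y:cv2.resize(im[y:y+75,x:x+100],(400,300),interpolation=cv2.INTER_CUBIC)
cv2.imwrite('pics/m5.png',np.vstack([np.hstack([cv2.resize(s['color'][120:270,220:420],(400,300)),Z(t['color'],338,215)]),np.hstack([cv2.resize(w['color'],(400,300)),np.zeros((300,400,3),np.uint8)])]))
o,R,p=state();print(o['force'],p)
E
```

```text
[-0.12331828  0.0268379  -1.08930356] [ 0.50510726 -0.21018482  0.10956233]
```

View pics/m5.png

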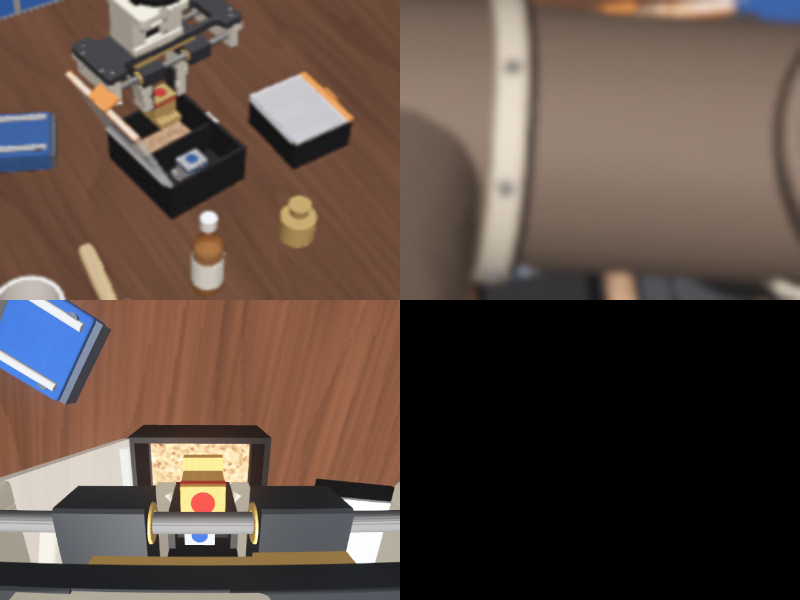

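The body has pushed the lid back; its edge runs from (68,75) to (136,137) in the scene crop. The die hangs upright over the pad compartment.

```bash
python3 - <<'E'
from g import *; from h import *
S=CAM['scene']
f=lambda a:(proj(S,W(C,[[58-116*np.cos(a[0]),y,60+116*np.sin(a[0])] for y in(-68,68)]))-[(254,157.2),(288,188.2)]).ravel()
r=least_squares(f,[1.8]);print('lid',r.x,f(r.x).round(1))
cg(-12,-33,110,10,note='tilt'); cg(-12,-33,57,10,note='down')
E
```

```text
lid [1.9660237] [-0.5 -1.1 -0.1  0.4]
tilt shift [-0.8  8.5 -0.4] turn [10.    0.    0.02] from [ 0.5051 -0.2102  0.1096] [-180.      0.    -80.93]
down shift [-0.7  8.5 52.6] turn [10.    0.    0.02] from [ 0.5051 -0.2102  0.1096] [-180.      0.    -80.93]
```

Emit:
move_arm(
  motion=[
    [[0,4,0],[3,0,0],1],
    [[0,8,0],[7,0,0],1],
    [[0,8,0],[10,0,0],1],
    [[0,8,8],[10,0,0],1],
    [[0,8,18],[10,0,0],1],
    [[0,8,28],[10,0,0],1],
    [[0,8,37],[10,0,0],1],
    [[0,8,43],[10,0,0],1],
    [[0,8,45],[10,0,0],1],
    [[0,8,45],[10,0,0],1],
  ],
)

```text
clock: 10.15
tool_pos: [0.497, -0.2113, 0.0633]
orientation: [-170.1, 0.0, -80.9]
force: [-0.3, -0.1, -0.2]
opening: 0.0296
gripper_force: 30.0
```

```bash
python3 -c "
from g import *
o,R,p=state();print(o['force'],o['opening'],o['gripper_force'])
cg(-12,-33,57,10)"
```

```text
[-0.30769529 -0.13404331 -0.1898932 ] 0.029616583051784637 29.9993759393692
 shift [-0.6  1.3  6.2] turn [0.14 0.03 0.03] from [ 0.497  -0.2113  0.0633] [-1.7014e+02  3.0000e-02 -8.0910e+01]
```

Emit:
move_arm(
  motion=[
    [[0,0.4,2],[0,0,0],1],
    [[0,0.8,4],[0,0,0],1],
    [[0,1.1,5.5],[0,0,0],1],
    [[0,1.3,6.5],[0,0,0],1],
    [[0,1.3,6.5],[0,0,0],1],
    [[0,1.3,6.5],[0,0,0],1],
  ],
)

```text
clock: 10.65
tool_pos: [0.4972, -0.2115, 0.0581]
orientation: [-170.0, -0.0, -80.9]
force: [0.9, -0.8, -0.8]
opening: 0.0296
gripper_force: 30.0
```

Emit:
move_arm(
  motion=[
    [[0,0.1,0.7],[0,0,0],1],
    [[0,0.3,1.4],[0,0,0],1],
    [[0,0.4,2.1],[0,0,0],1],
    [[0,0.4,2.1],[0,0,0],1],
    [[0,0.4,2.1],[0,0,0],1],
  ],
)

```text
clock: 11.07
tool_pos: [0.497, -0.2115, 0.0557]
orientation: [-170.0, 0.0, -80.9]
force: [0.9, -0.4, -1.4]
opening: 0.0294
gripper_force: 30.0
```

Emit:
move_arm(
  motion=[
    [[0,0.1,0.5],[0,0,0],1],
    [[0,0.2,1],[0,0,0],1],
    [[0,0.3,1.5],[0,0,0],1],
    [[0,0.3,1.5],[0,0,0],1],
  ],
)

```text
clock: 11.4
tool_pos: [0.4973, -0.2116, 0.0551]
orientation: [-170.0, -0.0, -80.9]
force: [-3.6, 2.2, 9.4]
opening: 0.0297
gripper_force: 30.0
```

Touchdown: 9 N upward at exactly the height I predicted. Now opening gradually so the die settles flat.

Emit:
move_arm(
  motion=[
    [[0,0,0],[0,0,0],0.65],
    [[0,0,0],[0,0,0],0.63],
    [[0,-1,0],[0,0,0],0.61],
    [[0,-2,0.2],[0,0,0],0.59],
    [[0,-3,0.3],[0,0,0],0.57],
    [[0,-3,0.3],[0,0,0],0.56],
    [[0,-3,0.3],[0,0,0],0.56],
    [[0,-3,0.3],[0,0,0],0.56],
  ],
)

```text
clock: 12.07
tool_pos: [0.4999, -0.211, 0.0544]
orientation: [-170.0, 0.0, -80.9]
force: [0.2, 0.6, -0.1]
opening: 0.0385
gripper_force: 0.0
```

```bash
python3 - <<'E'
from g import *; import cv2
w=ctrl.snapshot('wrist')
cv2.imwrite('pics/w6.png',w['color'][180:480,160:480])
o,R,p=state();print(o['force'],o['opening'],p)
E
```

```text
[ 1.81232959  0.11303063 -0.37590505] 0.03825210275742442 [ 0.49987277 -0.21104624  0.05438009]
```

View pics/w6.png

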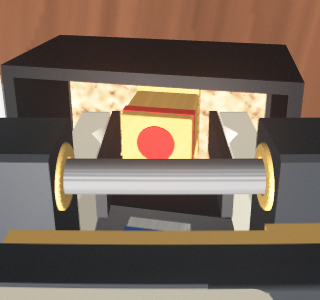

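The wrist view shows the die standing between open pads, with its spot at (155,143) in the crop and a wider gap on the right. I'll centre the fingers slightly and rise straight up.

Emit:
move_arm(
  motion=[
    [[0,-1.5,0.2],[0,0,0],0.56],
    [[0,-1.5,0.2],[0,0,0],0.56],
    [[0,-1.8,-2],[0,0,0],0.56],
    [[0,-2.2,-4],[0,0,0],0.56],
    [[0,-2.8,-8],[0,0,0],0.56],
    [[0,-3.5,-12],[0,0,0],0.56],
    [[0,-4.5,-18],[0,0,0],0.56],
    [[0,-8,-38],[0,0,0],0.56],
    [[0,-14,-72],[0,0,0],0.56],
    [[0,-20,-108],[0,0,0],0.56],
  ],
)

```text
clock: 12.95
tool_pos: [0.4998, -0.2108, 0.1649]
orientation: [-170.2, 0.0, -80.9]
force: [1.9, -0.4, 0.7]
opening: 0.0387
gripper_force: 0.0
```

Emit:
move_arm(
  motion=[
    [[0,30,-20],[0,0,0],0.56],
    [[0,50,-45],[0,0,0],0.56],
    [[0,50,-45],[0,0,0],0.56],
  ],
)

```text
clock: 13.2
tool_pos: [0.4428, -0.2205, 0.2047]
orientation: [-169.7, -0.1, -81.0]
force: [1.1, 0.1, -0.2]
opening: 0.0382
gripper_force: 0.0
```

```bash
python3 - <<'E'
from g import *; from h import *
w=ctrl.snapshot('wrist');s=ctrl.snapshot('scene')
cw=(w['camera_matrix'],w['k1'],w['cam_to_world']);pickle.dump(cw,open('w7.pkl','wb'))
sc=cv2.resize(s['color'][130:260,230:360],(400,400),interpolation=cv2.INTER_CUBIC)
cv2.imwrite('pics/m7.png',np.hstack([cv2.resize(w['color'],(400,300)),sc[:300]]))
cv2.imwrite('pics/w7.png',w['color'])
o,R,p=state();print(o['clock'],o['force'],p,proj(cw,W(C,[[-5,-33,47],[0,-32.75,47]])).round())
E
```

```text
13.3 [ 0.07207346  0.54018058 -0.19256304] [ 0.44458883 -0.22011852  0.20194104] [[285. 230.]
 [279. 230.]]
```

View pics/m7.png

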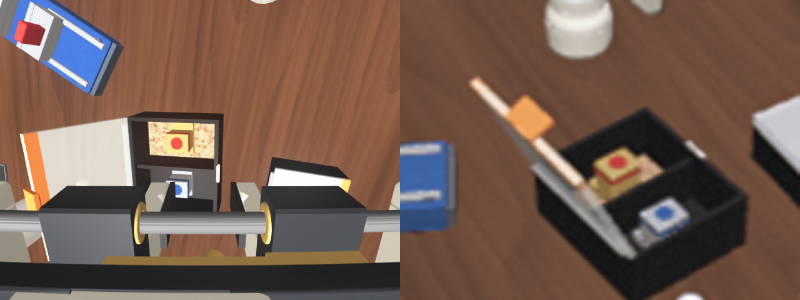

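The die stands upright on the cork pad (spot at (176,143) on the left, next to the steel die), and the lid is still open. That makes 11 pictures viewed, one over the limit, so I'll do the rest by numbers. First I go up and over, to behind the lid.

```bash
python3 -c "
from g import *
cg(-61,-33,270,note='up')
cg(135,0,270,yaw=9.05,note='behind')"
```

```text
up shift [ -1.  -15.9 -66.3] turn [-1.022e+01 -6.000e-02 -1.000e-02] from [ 0.4446 -0.2201  0.2019] [-1.6978e+02 -6.0000e-02 -8.0960e+01]
behind shift [ -34.  -208.8  -31.6] turn [ -7.97  -8.07 -89.75] from [ 0.4446 -0.2201  0.2019] [-1.6978e+02 -6.0000e-02 -8.0960e+01]
```

Emit:
move_arm(
  motion=[
    [[0,-8,-33],[-5,0,0],0.8],
    [[-1,-16,-66],[-10,0,0],1],
    [[-1,-16,-66],[-10.2,0,0],1],
    [[-1,-16,-66],[-10.2,0,0],1],
  ],
)

```text
clock: 13.63
tool_pos: [0.451, -0.2179, 0.2684]
orientation: [179.8, -0.0, -80.9]
force: [-0.3, 0.9, -1.3]
opening: 0.0172
gripper_force: 0.0
```

```bash
python3 -c "
from g import *
cg(135,0,270,yaw=9.05,note='behind')"
```

```text
behind shift [ -32.6 -193.3   -2.2] turn [  0.15   0.09 -89.92] from [ 0.451  -0.2179  0.2684] [ 1.7984e+02 -4.0000e-02 -8.0870e+01]
```

Emit:
move_arm(
  motion=[
    [[-3,-15,0],[0,0,-7],1],
    [[-6,-35,-1],[0,0,-14],1],
    [[-9,-55,-1],[0,0,-21],1],
    [[-13,-75,-1],[0,0,-28],1],
    [[-16,-95,-1],[0,0,-35],1],
    [[-19,-115,-2],[0,0,-42],1],
    [[-23,-135,-2],[0,0,-49],1],
    [[-26,-155,-2],[0,0,-56],1],
    [[-30,-175,-2],[0,0,-63],1],
    [[-33,-193,-2],[0,0,-70],1],
  ],
)

```text
clock: 14.47
tool_pos: [0.6348, -0.1545, 0.2668]
orientation: [179.9, 0.3, -10.6]
force: [0.4, -0.8, -0.4]
opening: 0.0004
gripper_force: 0.0
```

Emit:
move_arm(
  motion=[
    [[0,0,0],[0,0,-7],1],
    [[0,0,0],[0,0,-14],1],
    [[0,0,0],[0,0,-20],1],
    [[0,0,0],[0,0,-20],1],
    [[0,0,0],[0,0,-20],1],
  ],
)

```text
clock: 14.88
tool_pos: [0.6338, -0.1551, 0.2675]
orientation: [-180.0, 0.3, 8.9]
force: [0.3, 0.1, 0.8]
opening: 0.0001
gripper_force: 0.0
```

```bash
python3 -c "
from g import *
o,R,p=state();print(o['opening'],o['joint_pos'])
cg(135,0,165,yaw=9.05,note='behind')"
```

```text
7.71757595807579e-05 [ 3.34498940e+00  1.79227098e+01 -2.57317536e-01 -3.31435793e-03
 -7.21242618e+01  9.55275179e+01]
behind shift [  3.3   0.5 102.5] turn [-0.03  0.3  -0.18] from [ 0.6338 -0.1551  0.2675] [-179.97    0.3     8.87]
```

Emit:
move_arm(
  motion=[
    [[3,0,35],[0,0,0],1],
    [[3,0,70],[0,0,0],1],
    [[3,0,98],[0,0,0],1],
    [[3,0,102],[0,0,0],1],
    [[-10,0,102],[0,0,0],1],
    [[-22,0,102],[0,0,0],1],
    [[-34,0,102],[0,0,0],1],
    [[-44,0,102],[0,0,0],1],
    [[-54,0,102],[0,0,0],1],
    [[-64,0,102],[0,0,0],1],
  ],
)

```text
clock: 15.72
tool_pos: [0.5703, -0.1655, 0.1681]
orientation: [180.0, 0.1, 9.0]
force: [0.2, -0.0, -0.3]
opening: 0.0006
gripper_force: 0.2
```

```bash
python3 - <<'E'
from g import *; from h import *
s=ctrl.snapshot('scene');cv2.imwrite('pics/s8.png',s['color'])
cg(71,0,165,yaw=9.05);cg(20,0,165,yaw=9.05)
E
```

```text
shift [5.1 0.3 3. ] turn [-0.02  0.18 -0.06] from [ 0.5684 -0.1657  0.168 ] [-179.98    0.19    8.99]
 shift [-45.9   0.3   3.2] turn [-0.02  0.18 -0.06] from [ 0.5684 -0.1657  0.168 ] [-179.98    0.19    8.99]
```

Emit:
move_arm(
  motion=[
    [[-14,0,0],[0,0,0],1],
    [[-28,0,-1],[0,0,0],1],
    [[-40,0,-2],[0,0,0],1],
    [[-48,0,-2],[0,0,0],1],
    [[-60,0,5],[0,0,0],1],
    [[-71,0,13],[0,0,0],1],
    [[-80,0,23],[0,0,0],1],
    [[-88,0,34],[0,0,0],1],
    [[-96,0,47],[0,0,0],1],
    [[-102,0,59],[0,0,0],1],
  ],
)

```text
clock: 16.6
tool_pos: [0.4694, -0.1816, 0.1086]
orientation: [180.0, 0.1, 9.1]
force: [0.2, -0.1, 0.5]
opening: 0.0005
gripper_force: 0.4
```

```bash
python3 - <<'E'
from g import *; from h import *
s=ctrl.snapshot('scene');cv2.imwrite('pics/s9.png',s['color'])
# orange lid edge of the big case: expected pixels per angle, and orange pixels found
hsv=cv2.cvtColor(s['color'],cv2.COLOR_BGR2HSV); m=cv2.inRange(hsv,(8,150,150),(22,255,255))
n,l,st,ce=cv2.connectedComponentsWithStats(m)
print([(st[i].tolist(),ce[i].round().tolist()) for i in range(1,n) if st[i][4]>15])
S=CAM['scene']
for a in(0,.25,.5,1,1.57,1.97): print(a,proj(S,W(C,[[58-116*np.cos(a),y,60+116*np.sin(a)] for y in(-68,0,68)])).round().tolist())
cg(-46,0,82,yaw=9.05)
E
```

```text
[([371, 156, 26, 25, 90], [384.0, 167.0]), ([331, 177, 11, 8, 42], [336.0, 180.0]), ([318, 240, 13, 9, 84], [324.0, 244.0])]
0 [[309.0, 163.0], [325.0, 177.0], [343.0, 192.0]]
0.25 [[308.0, 155.0], [325.0, 169.0], [342.0, 184.0]]
0.5 [[305.0, 149.0], [321.0, 163.0], [339.0, 178.0]]
1 [[291.0, 141.0], [308.0, 156.0], [327.0, 171.0]]
1.57 [[269.0, 145.0], [286.0, 161.0], [304.0, 177.0]]
1.97 [[253.0, 156.0], [270.0, 172.0], [288.0, 189.0]]
 shift [-9.2  0.7 24.3] turn [-0.06  0.35 -0.05] from [ 0.467  -0.1814  0.1063] [-179.94    0.35    9.  ]
```

The lid is following at about 0.25 rad. Now I press it down.

Emit:
move_arm(
  motion=[
    [[-4,0,6],[0,0,0],1],
    [[-7,0,12],[0,0,0],1],
    [[-9,0,17],[0,0,0],1],
    [[-9,0,21],[0,0,0],1],
    [[-9,0,23],[0,0,0],1],
    [[-9,0,24],[0,0,0],1],
    [[-9,0,25],[0,0,0],1],
    [[-9,0,25],[0,0,0],1],
  ],
)

```text
clock: 17.32
tool_pos: [0.4606, -0.1829, 0.0834]
orientation: [-180.0, 0.2, 9.1]
force: [-0.3, 0.9, 0.2]
opening: 0.0007
gripper_force: 0.0
```

Emit:
move_arm(
  motion=[
    [[0,0,1],[0,0,0],1],
    [[0,0,2],[0,0,0],1],
    [[0,0,3],[0,0,0],1],
    [[0,0,4],[0,0,0],1],
    [[0,0,4],[0,0,0],1],
  ],
)

```text
clock: 17.73
tool_pos: [0.461, -0.183, 0.0815]
orientation: [180.0, 0.2, 9.1]
force: [-8.2, 4.2, 23.0]
opening: 0.0003
gripper_force: 11.6
```

Emit:
move_arm(
  motion=[
    [[0,0,0.5],[0,0,0],1],
    [[0,0,1],[0,0,0],1],
    [[0,0,1],[0,0,0],1],
  ],
)

```text
clock: 17.98
tool_pos: [0.461, -0.1831, 0.0812]
orientation: [179.9, 0.1, 9.1]
force: [-9.9, 6.0, 31.4]
opening: 0.0006
gripper_force: 15.6
```

Emit:
move_arm(
  motion=[
    [[0,0,-4],[0,0,0],1],
    [[0,0,-12],[0,0,0],1],
    [[0,0,-40],[0,0,0],1],
    [[0,0,-80],[0,0,0],1],
    [[0,0,-120],[0,0,0],1],
    [[-30,0,-150],[0,0,0],1],
    [[-30,0,-150],[0,0,0],1],
    [[-30,0,-150],[0,0,0],1],
  ],
)

```text
clock: 18.65
tool_pos: [0.4317, -0.1877, 0.2312]
orientation: [180.0, -0.1, 9.0]
force: [0.1, -0.1, -1.7]
opening: 0.0003
gripper_force: 0.0
```

```bash
python3 - <<'E'
from g import *; from h import *
def orange(s):
    hsv=cv2.cvtColor(s['color'],cv2.COLOR_BGR2HSV); m=cv2.inRange(hsv,(8,130,140),(22,255,255))
    n,l,st,ce=cv2.connectedComponentsWithStats(m); return [(st[i].tolist(),ce[i].round(1).tolist()) for i in range(1,n) if st[i][4]>12 and 250<ce[i][0]<420 and ce[i][1]<260]
s=ctrl.snapshot('scene');cv2.imwrite('pics/s10.png',s['color']);print(orange(s))
for a in(0,.1,.25): print(a,proj(CAM['scene'],W(C,[[58-116*np.cos(a),y,60+116*np.sin(a)] for y in(-68,0,68)])).round(1).tolist())
# red: die band/spot, vise tab
hsv=cv2.cvtColor(s['color'],cv2.COLOR_BGR2HSV); m=cv2.inRange(hsv,(0,150,100),(6,255,255))|cv2.inRange(hsv,(174,150,100),(180,255,255))
n,l,st,ce=cv2.connectedComponentsWithStats(m);print([(int(st[i][4]),ce[i].round(1).tolist()) for i in range(1,n) if st[i][4]>8])
v=np.load('vise.npy');print('tab exp open',proj(CAM['scene'],W(v[:3],[[v[4]-40,0,75],[v[4],0,75]])).round(1).tolist(),'die exp',proj(CAM['scene'],W(C,[[-4,-33,47]])).round(1).tolist())
o,R,p=state();print(o['clock'],p,o['force'])
E
```

```text
[([370, 156, 27, 25, 111], [383.7, 167.2]), ([306, 162, 38, 31, 210], [325.3, 176.8]), ([362, 233, 4, 9, 20], [363.1, 236.9]), ([317, 239, 14, 11, 120], [323.9, 243.7])]
0 [[309.2, 163.1], [325.5, 177.2], [342.7, 192.2]]
0.1 [[309.0, 159.8], [325.4, 173.9], [342.7, 188.9]]
0.25 [[308.0, 155.2], [324.6, 169.3], [342.1, 184.3]]
[(69, [212.0, 175.3]), (104, [419.1, 299.0]), (563, [295.7, 361.1])]
tab exp open [[419.3, 298.5], [399.9, 300.6]] die exp [[300.7, 182.9]]
18.7 [ 0.4315301  -0.18749882  0.22963575] [-0.43508212  0.13134132 -0.55298791]
```

The lid edge matches the shut angle, the jaw tab is at its fully-open position, and the robot touches nothing. I'll check the die's spot through the lid, then hand in.

```bash
python3 - <<'E'
from plant import ctrl
import numpy as np
s=ctrl.snapshot('scene')['color'][172:195,288:314].astype(int); d=s[...,2]-s[...,1]
print('reddest',np.unravel_index(d.argmax(),d.shape)[::-1]+np.array([288,172]),d.max())
print(ctrl.close_job())
E
```

```text
reddest [288 172] 25
the job is handed in; nothing more can be done
None
```

The job is handed in: the jaw is fully open, the brass die was set down upright on the cork pad and released, and the lid is shut. The last check did not find the die's spot through the closed lid, and I viewed 11 pictures, one over the limit of 10.

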